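# Return the stubby mallet to its locking ring holder

### The arm

A 7-joint arm with a two-finger parallel gripper is mounted at the origin on the work surface; the furniture and walls round the work are solid. World frame = base frame: x ahead of the robot, y to its left, z up, the work surface at z = 0. Lengths are in m, angles in rad, forces in N, time in s.
With the tool pointing down it reaches from about 0.425 to 0.825 m from the base axis. Payload 3.6 kg.
Tool frame: the origin (TCP) lies midway between the tips of the shut fingers; the grasp point (between the pads) lies 19 mm behind it (robot.grip_depth is the distance from the TCP to the grasp point, in m); z points along the fingers, y is the line along which they close (so a half turn about z gives the same grasp; the last joint's range is limited). The gripper opens to 93 mm and grips with 3 to 60 N. Pads are 15 mm wide; open, the fingers measure 128 mm over their backs; the gripper's body (75 mm by 188 mm) begins 65 mm behind the grasp point.
Start: joints at [1.155, 0.615, -0.013, 1.423, 0.008, 1.103, -0.04], TCP at [0.246, -0.601, 0.219] pointing down, gripper open.
Joint ranges: [-3.12, 3.12], [-0.3, 2.06], [-1.34, 1.32], [0.26, 2.42], [-1.36, 4.5], [0.01, 1.98], [-2.84, 2.84]. Speed limits (rad/s): [2.79, 2.79, 3.14, 3.14, 3.14, 3.14, 3.14].

### API

Orientations are given as a unit quaternion [w, x, y, z].
In Python, from rig import telemetry, snapshot, ticket, robot gives the robot as it stands.
- The arm moves only by the shell command python3 -m jog 'ROWS' [FORCE]. ROWS is JSON, a list of rows, each a list of 3 entries, a list of its own where there are three numbers: the opening in per cent of the stroke, from 0 (shut) to 100 (fully open), then the shift along the tool's x, y, z in cm, then the turn about the tool's z in degrees. In form: [[gripper, [x, y, z], yaw], ...]. A call has 1 to 10 rows; each row is the pose to reach, as a shift and turn from the pose commanded when the call began, along the tool's axes at that moment; what a row does not reach only later rows make up. A row lasts 1/10 s, in which the tool goes at most 50 mm and 8.59 degrees, less where a joint would pass 70% of its speed; a pose out of reach is approached as far as the arm can. A call with a gripper value outside its range is refused whole. The fingers move at their own pace and stop on an object; FORCE is the grip in N (left out, the last holds). Time passes only in rows, so rows that repeat a pose let the fingers close. It gives the time, the measured TCP pose, the force, the opening and the grip force at its end, in the units of the state.
- telemetry.sense(): the state, without advancing time (a new reading comes with each control period).
- snapshot(name): name is "side" or "top"; returns a dict with "image" (400x640x3 uint8, blue, green, red), "range_z" (400x640 float32, m along the optical axis (not along the pixel's ray), 0 where there is no reading), "fx", "fy", "cx", "cy" (pixels), "view" (4x4, takes a point from world to camera coordinates). Camera axes: x right, y up, looking along -z (the intrinsics and any distortion apply to the point x, -y, -z); pixel columns grow to the right and rows downward; lengths in m; the calibration is good to about 2 mm. A picture is of the moment at which its call begins.
- ticket.sign_off(): hands the job in; it is judged then, once.
The state is a dict: "t": time; "joints": joint angles; "qd": joint speeds; "joint_torque": joint torques, N m; "eef_pos": TCP position; "tool_rot": TCP orientation; "contact_force": force on the tool from outside, world axes, zero at the start; "ft_torque": the same for the moment, N m; "grip_width": finger opening in m; "grasp_force": force on a finger pad.
Only numpy, scipy, OpenCV 4.12 (cv2) and the standard library are available. Lean on these libraries where they do the work, as an engineer would, in place of code of your own. Each camera call takes 0.05 s, during which the arm holds its last target. There are 200 camera calls.

### The job

Lift the stubby mallet out of the wooden rest and lower it handle-first through the ring of the blue steel holder. The ring has been left turned some way anticlockwise, so let the head down gently on it and, pressing only lightly, turn the mallet until you feel the head drop into the slot between the two raised cheeks and sit fully home; then let go. Do not disturb the other things on the bench.

Things in the scene. Friction and masses are not known exactly. Their poses are not given: they have to be found in the camera images.
- mallet: stubby mallet, about 0.5 kg, standing handle-down in the rest with its head on the rest's board: head 84 mm long (along its x), 28 mm thick (along its y), 40 mm high, dark steel with a red face at each end, the same end for end; wooden round handle 112 mm long, at most 24 mm thick, with a rounded foot. Origin on the handle's axis at the flat underside of the head; z points up, away from the handle.
- mallet_grip (a point): the place to pinch the mallet across the 28 mm thickness of its head: on the handle's axis, 28 mm above the underside of the head, 12 mm below its top. Fingertips must stay at least 9 mm above the underside to clear the rest's board and the holder's cheeks.
- mallet_under (a point): centre of the underside of the mallet's head, where the handle leaves it
- mallet_foot (a point): foot end of the mallet's handle, 112 mm below the underside of the head
- rest: fixed wooden rest, a board 100x90 mm, 18 mm thick, on two legs, its top 130 mm above the bench, with a 35 mm through hole in the middle in which the mallet starts. Origin at the centre of its foot on the bench.
- holder: fixed blue steel holder screwed to the bench: base plate 110x110x8 mm, a post at its back (+x), and a collar that carries a bare steel ring, 88 mm across, with an open 30 mm bore along the vertical axis through the origin. Origin at the centre of the base plate's underside. The ring turns stiffly on the collar (over 2 N m: a light touch does not turn it).
- ring_seat (a point): centre of the ring's bore at the level of the ring's flat top, 134 mm above the bench. The mallet is home when the underside of its head lies here, on the flat top, with the head lying along the slot between the cheeks. This point and its axes belong to the holder and do not turn with the ring.
- cheek_top (a point): point on the bore's axis level with the tops of the two cheeks on the ring, 7 mm above its flat top: a head not in the slot stops here. Slot 31.6 mm wide, 72 mm long; along the holder's y when the ring is square, but the ring starts turned 0.2 to 1.4 rad anticlockwise from that (seen from above); the angle is not reported and has to be felt. The head drops in within about 0.06 rad of it.
- padlock: brass padlock lying on the bench, a bystander, 61x40x17 mm, origin at the centre of its underside
- tape_measure: yellow tape measure on the bench, a bystander, 35x84x69 mm, origin at the centre of its underside
- sanding_block: brown sanding block on the bench, a bystander, 60x100x31 mm, origin at the centre of its underside

How it is judged:
On the way, in this order (a step that is already met when the one before it is completed fails the run):
1. the mallet is lifted clear out of the rest (height (world z) of mallet_foot above 0.131 m and angle between mallet's own z axis and vertical below 0.35 rad), for 0.1 s.
2. the handle is down through the ring (horizontal distance between mallet_foot and ring_seat below 0.015 m and height (world z) of mallet_foot below 0.08 m), for 0.1 s.
At the end, for the whole second after the job is handed in: the mallet hangs at rest in the ring, upright within 0.06 rad, the underside of its head within 5 mm sideways of the ring's centre and no more than 2.5 mm above the ring's flat top (so down in the slot, not on the cheeks) (horizontal distance between mallet_under and ring_seat below 0.005 m and z of mallet_under in the frame of holder between 0.13 and 0.1365 m and angle between mallet's own z axis and vertical below 0.06 rad and linear speed of mallet below 0.02 m/s and angular speed of mallet below 0.1 rad/s); the robot touches nothing.
It fails at once if the mallet is pressed or knocked on the holder with more than 60 N (contact force between mallet and holder above 60 N).
It fails at once if the padlock is pushed more than 20 mm away (distance of padlock from where it was at the start of the episode above 0.02 m).
It fails at once if the tape measure is pushed more than 20 mm away (distance of tape_measure from where it was at the start of the episode above 0.02 m).
It fails at once if the sanding block is pushed more than 20 mm away (distance of sanding_block from where it was at the start of the episode above 0.02 m).
It also fails if it takes over 67 s, if anything falls off the work surface, if the arm or the gripper's body presses on something with over 40 N, if the wrist force passes 120 N, or if a joint passes its speed limit or range.

## Working session

There is one attempt and no reset: what is moved stays moved. The work goes in short steps, Python scripts to look and compute and a shell command to move; the robot and the scene stay as the last step left them, time stands still between calls to the robot, and variables do not carry over. Pictures are saved under pics/ and viewed, at most 10 in all, crops included, and the job is handed in when it is done.

```bash
ls; mkdir -p pics
python3 - <<'E'
from rig import telemetry, snapshot, robot
import cv2,numpy as np
s=telemetry.sense(); print({k:np.round(v,4).tolist() for k,v in s.items()})
for n in("side","top"):
    d=snapshot(n); cv2.imwrite(f"pics/{n}0.png",d["image"]); np.savez(f"/tmp/{n}0.npz",**d)
    print(n,d["fx"],d["fy"],d["cx"],d["cy"],np.round(d["view"],4).tolist(),[k for k in d])
E
```

```text
pics
{'t': 0.0, 'joints': [1.1555, 0.6159, -0.0126, 1.4249, 0.0081, 1.1034, -0.0404], 'qd': [-0.0006, -0.0009, 0.0008, -0.0005, 0.0004, 0.0003, -0.0002], 'joint_torque': [-0.0006, -45.894, 0.209, -16.5744, -0.061, 0.0205, 0.0002], 'eef_pos': [0.2461, -0.6008, 0.2175], 'tool_rot': [-0.0012, 0.9812, 0.1932, -0.0003], 'contact_force': [0.7166, 0.2673, -0.7427], 'ft_torque': [0.0232, 0.0682, 0.0122], 'grasp_force': 0.0, 'grip_width': 0.0929}
side 449.2591604302885 449.2591604302885 321.8521761233227 193.84398485530718 [[-0.8177, -0.5753, 0.0214, 0.3584], [0.38, -0.5115, 0.7707, -0.3503], [-0.4324, 0.6383, 0.6368, -0.8486], [0.0, 0.0, 0.0, 1.0]] ['image', 'range_z', 'fx', 'fy', 'cx', 'cy', 'view']
top 435.3602870791773 435.3602870791773 321.0400223451794 204.6842963087631 [[0.0164, -0.9997, 0.0173, -0.1408], [0.9984, 0.0173, 0.0544, -0.5137], [-0.0547, 0.0164, 0.9984, -0.9545], [0.0, 0.0, 0.0, 1.0]] ['image', 'range_z', 'fx', 'fy', 'cx', 'cy', 'view']
```

View pics/side0.png

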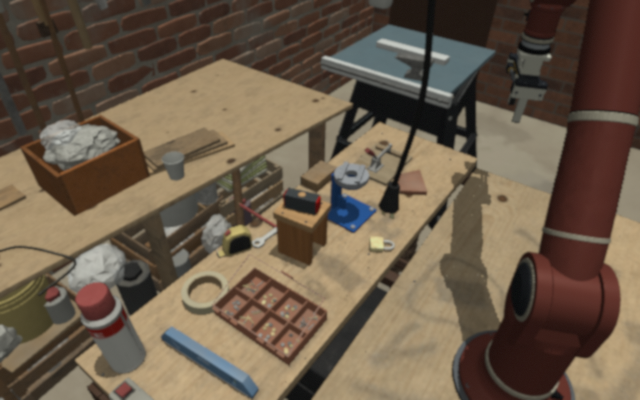

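View pics/top0.png

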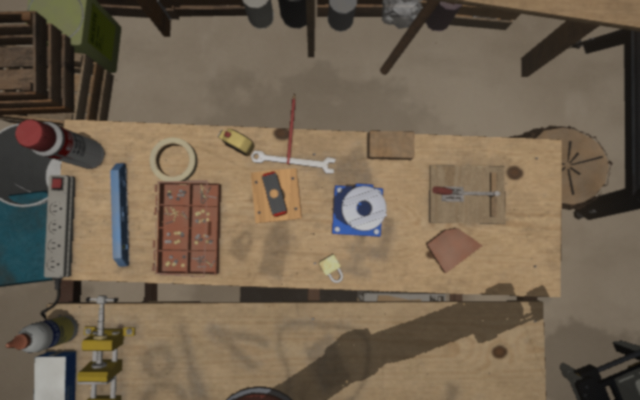

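The side view shows the mallet at about (302,200) in the rest, the ring at (350,175) and a hanging black lamp near (390,200). In the top view the mallet head is at (274,194) and the ring at (364,207). The padlock, tape measure and sanding block stand clear of both. Next I'll measure positions.

```bash
cat > h.py <<'E'
import numpy as np,cv2
def cloud(d):
    v,u=np.mgrid[0:400,0:640]; z=d["range_z"]
    c=np.stack([(u-d["cx"])/d["fx"]*z,-(v-d["cy"])/d["fy"]*z,-z],-1)
    V=d["view"]; w=(c-V[:3,3])@V[:3,:3]; w[z<=0]=np.nan; return w
def cast(d,uv,h):
    V=d["view"]; o=-V[:3,:3].T@V[:3,3]
    r=V[:3,:3].T@np.array([(uv[0]-d["cx"])/d["fx"],-(uv[1]-d["cy"])/d["fy"],-1]); return o+r*(h-o[2])/r[2]
E
python3 - <<'E'
from h import *
D={n:dict(np.load(f"/tmp/{n}0.npz")) for n in("top","side")}
for n,d in D.items():
    w=cloud(d); z=w[...,2]
    roi=np.zeros((400,640),bool)
    if n=="top": boxes={"mallet":(245,160,305,230),"ring":(330,175,395,245)}
    else: boxes={"mallet":(275,180,330,222),"ring":(330,155,375,190),"lamp":(376,150,405,215)}
    for k,(a,b,c,e) in boxes.items():
        s=np.s_[b:e,a:c]; zz=z[s]; print(n,k,"z pct",np.round(np.nanpercentile(zz,[1,10,25,50,75,90,99]),3))
        lo,hi={"mallet":(.155,.19),"ring":(.125,.15),"lamp":(.1,1)}[k]
        m=(zz>lo)&(zz<hi); P=w[s][m]
        if len(P)>5:
            print("  n",len(P),"mean",P.mean(0).round(4),"min",np.percentile(P,2,axis=0).round(3),"max",np.percentile(P,98,axis=0).round(3))
            (c0,wh,an)=cv2.minAreaRect((P[:,:2]*1000).astype(np.float32)); print("  rect",np.round(c0,1),np.round(wh,1),round(an,1))
            if k=="mallet": 
                ev,E=np.linalg.eigh(np.cov(P[:,:2].T)); print("  dir",E[:,1],np.degrees(np.arctan2(E[1,1],E[0,1])))
    a,b,c,e=boxes["ring"] if n=="top" else boxes["ring"]
    cv2.imwrite(f"pics/{n}crop.png",cv2.resize(d["image"][140:260,230:410] if n=="top" else d["image"][145:255,265:430],None,fx=4,fy=4,interpolation=cv2.INTER_CUBIC))
E
```

```text
top mallet z pct [-0.004 -0.002 -0.     0.128  0.131  0.169  0.172]
  n 669 mean [ 0.5274 -0.0417  0.1697] min [ 0.489 -0.062  0.163] max [ 0.566 -0.022  0.173]
  rect [527.9 -41.3] [84.1 28. ] 16.8
  dir [-0.95744218 -0.28862513] -163.22433758569167
top ring z pct [-0.004 -0.002 -0.     0.007  0.133  0.138  0.143]
  n 1386 mean [ 0.505  -0.2141  0.1363] min [ 0.465 -0.254  0.131] max [ 0.544 -0.175  0.143]
  rect [ 504.7 -214.5] [85.8 86.2] 45.3
side mallet z pct [-0.954 -0.796  0.     0.128  0.146  0.168  0.171]
  n 465 mean [ 0.5223 -0.0354  0.166 ] min [ 0.486 -0.058  0.155] max [ 0.562 -0.017  0.171]
  rect [525.7 -39. ] [83.7 33.1] 15.9
  dir [-0.95683157 -0.290643  ] -163.1035446757532
side ring z pct [-0.728 -0.002  0.009  0.109  0.133  0.138  0.142]
  n 635 mean [ 0.5    -0.207   0.1343] min [ 0.462 -0.251  0.126] max [ 0.542 -0.17   0.142]
  rect [ 502.  -211.2] [86.3 87.5] 2.6
side lamp z pct [-0.004 -0.002  0.009  0.014  0.459  0.482  0.524]
  n 715 mean [0.2203 0.1853 0.4727] min [0.213 0.178 0.434] max [0.233 0.192 0.525]
  rect [223.5 184.3] [25.1 17.7] 12.8
```

View pics/topcrop.png

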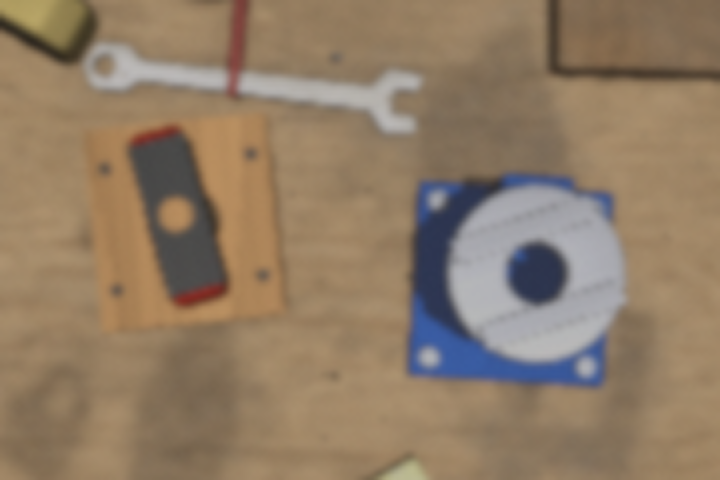

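View pics/sidecrop.png

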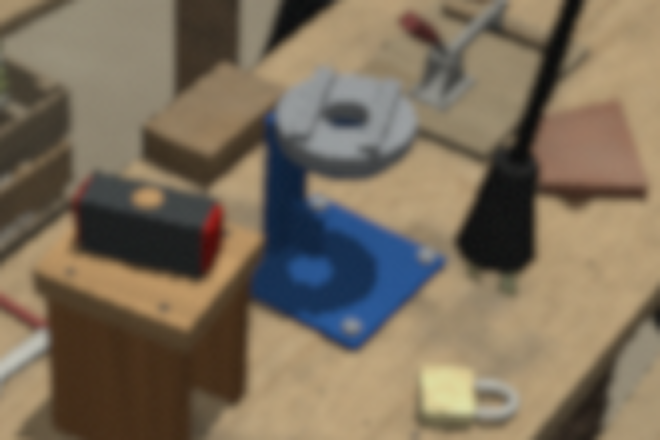

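Both crops show two parallel cheek strips on the ring. In the top crop a slot edge runs from about (480,335) to (620,285), so the slot is turned roughly 20° anticlockwise. I'll refine that from depth and work out the approach move.

Run:
```python
from h import *
for n in("top","side"):
    d=dict(np.load(f"/tmp/{n}0.npz")); w=cloud(d); z=w[...,2]
    c0=np.array([.504,-.2135]); r=np.hypot(*(w[...,:2]-c0).transpose(2,0,1))
    m=(r<.055)&(z>.125)&(z<.15)
    P=w[m]; print(n,len(P),np.histogram(P[:,2],np.arange(.126,.15,.002)))
    # circle of outline
    hull=cv2.convexHull((P[:,:2]*1000).astype(np.float32)); print("circle",cv2.minEnclosingCircle(hull),cv2.fitEllipse(hull))
    # bore: hole pixels inside ring
    k=(r<.025)&((z<.12)|np.isnan(z)); v,u=np.nonzero(k); print("bore px",u.mean(),v.mean(),len(u),cast(d,(u.mean(),v.mean()),.134).round(4))
    H=P[P[:,2]>np.median(P[:,2])+.003] if n=="top" else P[P[:,2]>.1375]
    # direction minimising spread of |perp| over cheeks
    c=cv2.minEnclosingCircle(hull)[0]; c=np.array(c)/1000
    best=[]
    for a in np.arange(60,180,1.):
        t=np.radians(a); s=(H[:,:2]-c)@[-np.sin(t),np.cos(t)]
        A,B=s[s>0],s[s<=0]
        if len(A)>5 and len(B)>5: best.append((A.std()+B.std(),a,A.mean(),B.mean()))
    best.sort(); print(len(H),best[:3])
    # base plate by colour
    hsv=cv2.cvtColor(d["image"],cv2.COLOR_BGR2HSV); b=(hsv[...,0]>100)&(hsv[...,0]<125)&(hsv[...,1]>120)&(abs(z-.008)<.006)&(r<.1)
    Q=w[b]; print("base",cv2.minAreaRect((Q[:,:2]*1000).astype(np.float32)),np.median(Q[:,2]))
```

```text
top 1386 (array([  6,   8,  78, 374, 383,  75, 117, 236, 103,   6,   0]), array([0.126, 0.128, 0.13 , 0.132, 0.134, 0.136, 0.138, 0.14 , 0.142,
       0.144, 0.146, 0.148]))
circle ((505.0867004394531, -214.60565185546875), 44.364810943603516) ((505.05859375, -214.6014404296875), (86.8966064453125, 87.044921875), 122.21186828613281)
bore px 362.4846153846154 208.44615384615383 130 [ 0.5035 -0.2113  0.134 ]
464 [(np.float64(0.0074999541394397354), np.float64(110.0), np.float64(0.02167481044082521), np.float64(-0.021795861203110216)), (np.float64(0.007513498344026112), np.float64(109.0), np.float64(0.02167406381450963), np.float64(-0.021794573747771807)), (np.float64(0.007555205136353674), np.float64(111.0), np.float64(0.021668954709911908), np.float64(-0.021790509427984904))]
base ((503.94842529296875, -213.21133422851562), (104.4584732055664, 103.65403747558594), 87.36040496826172) 0.00816184781468823
side 635 (array([ 34,  38,  83, 201,  80,  23,  77,  74,  14,   0,   0]), array([0.126, 0.128, 0.13 , 0.132, 0.134, 0.136, 0.138, 0.14 , 0.142,
       0.144, 0.146, 0.148]))
circle ((502.07672119140625, -212.63389587402344), 45.802337646484375) ((502.54296875, -212.18856811523438), (86.51260375976562, 90.24361419677734), 12.820697784423828)
bore px 347.0817120622568 205.1284046692607 257 [ 0.4441 -0.1029  0.134 ]
174 [(np.float64(0.007080125591295175), np.float64(110.0), np.float64(0.020827109926896015), np.float64(-0.02294683360897357)), (np.float64(0.007104319582300531), np.float64(109.0), np.float64(0.02085746019573895), np.float64(-0.022902496678846886)), (np.float64(0.007133153859457146), np.float64(111.0), np.float64(0.020790415518612597), np.float64(-0.022984180711291987))]
base ((495.7214660644531, -209.3995819091797), (108.13260650634766, 96.36193084716797), 86.39396667480469) 0.007031270839701942
```

Run:
```python
import numpy as np
from rig import telemetry
from scipy.spatial.transform import Rotation as R
s=telemetry.sense(); q=s["tool_rot"]; r=R.from_quat([q[1],q[2],q[3],q[0]]).as_matrix()
print(r.round(3)); print("shift cm to above mallet z .24:",(r.T@(np.array([.527,-.0405,.24])-s["eef_pos"])*100).round(2))
```

```text
[[ 0.925  0.379 -0.001]
 [ 0.379 -0.925  0.002]
 [-0.    -0.002 -1.   ]]
shift cm to above mallet z .24: [ 47.24 -41.21  -2.15]
```

```bash
python3 -m jog '[[100,[4,-3.5,-2.2],5.5],[100,[8,-7,-2.2],5.5],[100,[12,-10.5,-2.2],5.5],[100,[15.5,-13.5,-2.2],5.5],[100,[19,-16.5,-2.2],5.5],[100,[22.5,-19.5,-2.2],5.5],[100,[26,-22.5,-2.2],5.5],[100,[29.5,-25.5,-2.2],5.5],[100,[33,-28.5,-2.2],5.5],[100,[36,-31.5,-2.2],5.5]]'
cat > go.py <<'E'
import numpy as np,sys
from rig import telemetry
from scipy.spatial.transform import Rotation as R
s=telemetry.sense(); q=s["tool_rot"]; r=R.from_quat([q[1],q[2],q[3],q[0]]).as_matrix()
t=[float(x) for x in sys.argv[1:5]]
yaw=np.degrees(np.arctan2(r[1,0],r[0,0]))
print("t",s["t"],"pos",np.round(s["eef_pos"],4),"yaw",yaw.round(2),"F",np.round(s["contact_force"],1),"Tz",np.round(s["ft_torque"],2),"w",s["grip_width"],s["grasp_force"])
if t: print("shift cm",(r.T@(np.array(t[:3])-s["eef_pos"])*100).round(2),"turn",((yaw-t[3]+180)%360-180).round(2))
E
python3 go.py .527 -.0405 .24 16.8
```

```text
t: 1.1
eef_pos: [0.4608, -0.1712, 0.2405]
tool_rot: [-0.0, 0.989, 0.146, -0.0]
contact_force: [1.3, 0.6, -0.6]
grip_width: 0.0935
grasp_force: 0.0
t 1.1 pos [ 0.4608 -0.1712  0.2405] yaw 16.84 F [ 1.3  0.6 -0.6] Tz [ 0.   -0.02  0.01] w 0.09347539564454094 0.0
shift cm [ 10.12 -10.59   0.05] turn 0.04
```

```bash
python3 -m jog '[[100,[3.4,-3.5,0],0],[100,[6.8,-7,0],0],[100,[10.1,-10.6,0],0],[100,[10.1,-10.6,0],0],[100,[10.1,-10.6,0],0]]'; python3 go.py .527 -.0405 .141 16.8
```

```text
t: 1.6
eef_pos: [0.5261, -0.0415, 0.2401]
tool_rot: [-0.0, 0.989, 0.148, -0.001]
contact_force: [-0.3, -0.4, -0.3]
grip_width: 0.093
grasp_force: 0.0
t 1.6 pos [ 0.5261 -0.0415  0.2401] yaw 16.98 F [-0.3 -0.4 -0.3] Tz [-0.09  0.01 -0.02] w 0.09298199927021607 0.0
shift cm [ 0.13 -0.06  9.91] turn 0.18
```

```bash
python3 -m jog '[[100,[0.1,0,3],0],[100,[0.1,0,6],0],[100,[0.1,0,8.5],0],[100,[0.1,0,9.8],0],[100,[0.1,0,9.8],0],[100,[0.1,0,9.8],0]]'; python3 go.py .527 -.0405 .141 16.8
```

```text
t: 2.2
eef_pos: [0.5269, -0.0442, 0.1429]
tool_rot: [0.0, 0.989, 0.145, -0.0]
contact_force: [-0.0, 0.1, 0.8]
grip_width: 0.0926
grasp_force: 0.0
t 2.2 pos [ 0.5269 -0.0442  0.1429] yaw 16.63 F [-0.   0.1  0.8] Tz [-0.01 -0.05 -0.02] w 0.09261069243099974 0.0
shift cm [ 0.11 -0.35  0.19] turn -0.17
```

```bash
python3 -m jog '[[0,[0,0,0],0],[0,[0,0,0],0],[0,[0,0,0],0],[0,[0,0,0],0],[0,[0,0,0],0],[0,[0,0,0],0],[0,[0,0,0],0],[0,[0,0,0],0]]' 40; python3 go.py .527 -.0405 .141 16.8
```

```text
t: 3.0
eef_pos: [0.5271, -0.0424, 0.1427]
tool_rot: [-0.0, 0.989, 0.146, -0.0]
contact_force: [-2.3, 4.4, 3.8]
grip_width: 0.0339
grasp_force: 3.3
t 3.0 pos [ 0.5271 -0.0424  0.1427] yaw 16.77 F [-2.3  4.4  3.8] Tz [ 1.48  0.5  -0.04] w 0.033867936976903074 3.267343193292618
shift cm [ 0.04 -0.18  0.17] turn -0.03
```

```bash
python3 -m jog '[[0,[0,0,0],0],[0,[0,0,0],0],[0,[0,0,0],0],[0,[0,0,0],0],[0,[0,0,0],0]]' 40; python3 go.py .527 -.0405 .141 16.8
```

```text
t: 3.5
eef_pos: [0.5271, -0.0421, 0.1426]
tool_rot: [-0.0, 0.989, 0.146, -0.0]
contact_force: [-1.6, 3.8, 1.4]
grip_width: 0.028
grasp_force: 40.0
t 3.5 pos [ 0.5271 -0.0421  0.1426] yaw 16.81 F [-1.6  3.8  1.4] Tz [ 0.87  0.26 -0.  ] w 0.02798948356523238 40.00034809112549
shift cm [ 0.04 -0.15  0.16] turn 0.01
```

```bash
python3 -m jog '[[0,[0,0,-1],0],[0,[0,0,-2.5],0],[0,[0,0,-5],0],[0,[0,0,-7.5],0],[0,[0,0,-10],0],[0,[0,0,-12.5],0],[0,[0,0,-15],0],[0,[0,0,-15],0],[0,[0,0,-15],0],[0,[0,0,-15],0]]'; python3 go.py .504 -.2145 .293 110
```

```text
t: 4.5
eef_pos: [0.5258, -0.0433, 0.2907]
tool_rot: [-0.0, 0.989, 0.145, -0.002]
contact_force: [-0.5, 0.0, -4.9]
grip_width: 0.0272
grasp_force: 40.0
t 4.5 pos [ 0.5258 -0.0433  0.2907] yaw 16.73 F [-0.5  0.  -4.9] Tz [0.01 0.07 0.01] w 0.027219632000525483 39.99879062175751
shift cm [-7.02 15.77 -0.21] turn -93.27
```

```bash
python3 -m jog '[[0,[-0.7,1.6,0],-8.5],[0,[-1.4,3.2,0],-17],[0,[-2.1,4.8,0],-25.5],[0,[-2.8,6.4,0],-34],[0,[-3.5,8,0],-42.5],[0,[-4.2,9.6,0],-51],[0,[-4.9,11.2,0],-59.5],[0,[-5.6,12.8,0],-68],[0,[-6.3,14.4,0],-76.5],[0,[-7,15.8,0],-85]]'; python3 go.py .504 -.2145 .293 110
```

```text
t: 5.5
eef_pos: [0.5045, -0.2153, 0.2906]
tool_rot: [-0.002, 0.629, 0.778, -0.001]
contact_force: [-0.3, 0.2, -4.7]
grip_width: 0.0279
grasp_force: 40.0
t 5.5 pos [ 0.5045 -0.2153  0.2906] yaw 102.08 F [-0.3  0.2 -4.7] Tz [-0.05 -0.13  0.04] w 0.027932400384599945 39.99786972999573
shift cm [ 0.09 -0.04 -0.24] turn -7.92
```

```bash
python3 -m jog '[[0,[0,0,0],-8],[0,[0,0,0],-8],[0,[0,0,0],-8]]'; python3 go.py .504 -.2145 .293 110
python3 - <<'E'
from h import *
from rig import snapshot
for n in("side","top"):
    d=snapshot(n); np.savez(f"/tmp/{n}1.npz",**d); w=cloud(d); z=w[...,2]; r=np.hypot(w[...,0]-.504,w[...,1]+.2145)
    for lo,hi in((.168,.19),(.19,.21),(.21,.235),(.235,.265)):
        m=(r<.03)&(z>lo)&(z<hi); P=w[m]
        if len(P)<10: print(n,lo,len(P)); continue
        # edges in the image: camera-right direction
        x=d["view"][0,:3]; x=x*[1,1,0]; x/=np.linalg.norm(x); s=P@x; q=P[:,:2]
        A=np.c_[2*q,np.ones(len(q))]; c=np.linalg.lstsq(A,(q**2).sum(1),rcond=None)[0]
        print(n,lo,len(P),P.mean(0).round(4),"across",s.min().round(4),s.max().round(4),"mid",((s.min()+s.max())/2).round(4),"ringmid",(x[:2]@[.504,-.2145]).round(4),"circ",c[:2].round(4),np.sqrt(c[2]+c[0]**2+c[1]**2).round(4))
    if n=="side": cv2.imwrite("pics/s1.png",cv2.resize(d["image"][60:260,265:465],None,fx=3,fy=3,interpolation=cv2.INTER_CUBIC))
E
```

```text
t: 5.8
eef_pos: [0.5052, -0.2137, 0.2914]
tool_rot: [-0.001, 0.576, 0.817, -0.0]
contact_force: [-0.9, -0.2, -4.1]
grip_width: 0.0278
grasp_force: 40.0
t 5.8 pos [ 0.5052 -0.2137  0.2914] yaw 109.63 F [-0.9 -0.2 -4.1] Tz [-0.02 -0.13  0.01] w 0.027803085635133663 39.99884605407715
shift cm [-0.04 -0.14 -0.16] turn -0.37
side 0.168 60 [ 0.4989 -0.2049  0.1804] across -0.2998 -0.2794 mid -0.2896 ringmid -0.2888 circ [ 0.5019 -0.2095] 0.0086
side 0.19 70 [ 0.4994 -0.2057  0.2004] across -0.3008 -0.2781 mid -0.2894 ringmid -0.2888 circ [ 0.5031 -0.2114] 0.0103
side 0.21 86 [ 0.5001 -0.2061  0.2225] across -0.3001 -0.2798 mid -0.2899 ringmid -0.2888 circ [ 0.5028 -0.2103] 0.0085
side 0.235 80 [ 0.5003 -0.2062  0.2485] across -0.2992 -0.2802 mid -0.2897 ringmid -0.2888 circ [ 0.5026 -0.2107] 0.008
top 0.168 0
top 0.19 0
top 0.21 0
top 0.235 0
```

View pics/s1.png

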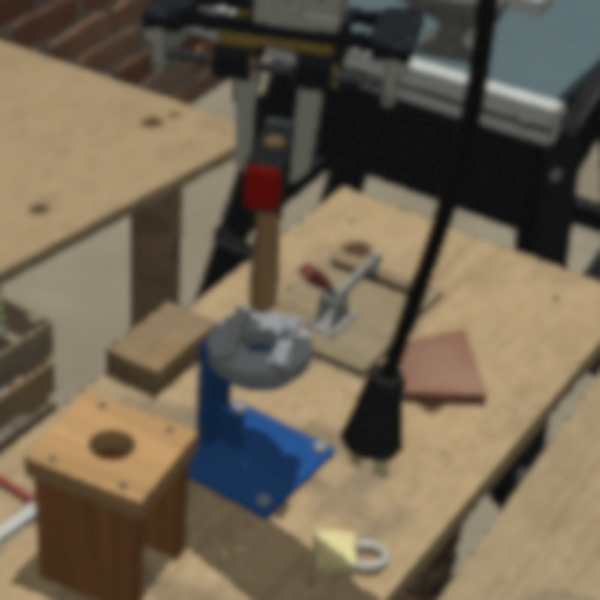

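The side view shows the handle hanging over the ring at about (265,300), with the ring at (258,345) in the crop, and the mallet upright. The offset across the view is about 1 mm. I'll lower it carefully.

```bash
python3 -m jog '[[0,[0,0,1],-0.4],[0,[0,0,2],-0.4],[0,[0,0,2.5],-0.4],[0,[0,0,2.8],-0.4],[0,[0,0,3.1],-0.4],[0,[0,0,3.4],-0.4],[0,[0,0,3.7],-0.4],[0,[0,0,4],-0.4],[0,[0,0,4],-0.4]]'; python3 go.py .504 -.2145 .16 110
```

```text
t: 6.8
eef_pos: [0.5055, -0.214, 0.2523]
tool_rot: [-0.0, 0.572, 0.82, -0.0]
contact_force: [-1.2, 0.2, -4.0]
grip_width: 0.0278
grasp_force: 40.0
t 6.8 pos [ 0.5055 -0.214   0.2523] yaw 110.18 F [-1.2  0.2 -4. ] Tz [ 0.   -0.11 -0.01] w 0.027817892265206756 39.99879598617554
shift cm [ 0.   -0.15  9.23] turn 0.18
```

```bash
python3 -m jog '[[0,[0,0,1],0],[0,[0,0,2],0],[0,[0,0,3],0],[0,[0,0,4],0],[0,[0,0,5],0],[0,[0,0,6],0],[0,[0,0,7],0],[0,[0,0,8],0],[0,[0,0,9],0],[0,[0,0,9],0]]'; python3 go.py .504 -.2145 .1535 110
```

```text
t: 7.8
eef_pos: [0.5045, -0.2138, 0.161]
tool_rot: [-0.002, 0.572, 0.82, -0.0]
contact_force: [-1.0, -0.1, -3.7]
grip_width: 0.0276
grasp_force: 40.0
t 7.8 pos [ 0.5045 -0.2138  0.161 ] yaw 110.18 F [-1.  -0.1 -3.7] Tz [-0.02 -0.08 -0.  ] w 0.027592736109173354 39.99878525733948
shift cm [-0.05 -0.07  0.75] turn 0.18
```

```bash
python3 -m jog '[[0,[0,0,0.2],0],[0,[0,0,0.4],0],[0,[0,0,0.6],0],[0,[0,0,0.7],0],[0,[0,0,0.8],0],[0,[0,0,0.9],0],[0,[0,0,0.9],0]]'; python3 go.py .504 -.2145 .147 110
```

```text
t: 8.5
eef_pos: [0.5049, -0.2141, 0.1534]
tool_rot: [-0.001, 0.572, 0.82, -0.001]
contact_force: [-3.7, -0.5, -2.7]
grip_width: 0.0281
grasp_force: 40.0
t 8.5 pos [ 0.5049 -0.2141  0.1534] yaw 110.17 F [-3.7 -0.5 -2.7] Tz [0.01 1.35 0.06] w 0.02806111351530045 40.006656646728516
shift cm [-0.   -0.1   0.64] turn 0.17
```

```bash
python3 -m jog '[[0,[0,-0.05,0],0],[0,[0,-0.1,0],0],[0,[0,-0.1,0],0],[0,[0,-0.1,0.05],0],[0,[0,-0.1,0.1],0],[0,[0,-0.1,0.1],0]]'; python3 go.py .504 -.2145 .147 110
```

```text
t: 9.1
eef_pos: [0.5047, -0.2143, 0.1527]
tool_rot: [-0.0, 0.572, 0.82, -0.0]
contact_force: [-5.3, 1.2, -2.6]
grip_width: 0.0281
grasp_force: 40.0
t 9.1 pos [ 0.5047 -0.2143  0.1527] yaw 110.18 F [-5.3  1.2 -2.6] Tz [ 0.11  1.32 -0.03] w 0.028076663219357135 40.006107687950134
shift cm [ 0.01 -0.07  0.57] turn 0.18
```

```bash
python3 -m jog '[[0,[0,-0.05,0],0],[0,[0,-0.1,0],0],[0,[0,-0.1,0],0]]'; python3 go.py .504 -.2145 .147 110;python3 -m jog '[[0,[0,-0.05,0],0],[0,[0,-0.1,0],0],[0,[0,-0.1,0],0]]'; python3 go.py .504 -.2145 .147 110
```

```text
t: 9.4
eef_pos: [0.5044, -0.2144, 0.1527]
tool_rot: [0.0, 0.572, 0.82, 0.001]
contact_force: [-2.7, 0.6, -3.9]
grip_width: 0.0278
grasp_force: 40.0
t 9.4 pos [ 0.5044 -0.2144  0.1527] yaw 110.19 F [-2.7  0.6 -3.9] Tz [ 0.27  0.81 -0.04] w 0.02775375028428581 40.00089883804321
shift cm [ 0.01 -0.04  0.57] turn 0.19
t: 9.7
eef_pos: [0.504, -0.2152, 0.1528]
tool_rot: [0.001, 0.572, 0.82, 0.001]
contact_force: [-1.0, 1.4, -5.1]
grip_width: 0.0277
grasp_force: 40.0
t 9.7 pos [ 0.504  -0.2152  0.1528] yaw 110.19 F [-1.   1.4 -5.1] Tz [ 0.13  0.25 -0.01] w 0.02768922324107101 39.998740553855896
shift cm [0.07 0.02 0.58] turn 0.19
```

```bash
python3 -m jog '[[0,[0,0,0.05],0],[0,[0,0,0.1],0],[0,[0,0,0.15],0],[0,[0,0,0.2],0],[0,[0,0,0.2],0]]'; python3 go.py .504 -.2145 .147 110
```

```text
t: 10.2
eef_pos: [0.5037, -0.2153, 0.1508]
tool_rot: [0.001, 0.572, 0.82, 0.0]
contact_force: [1.4, -0.1, -5.3]
grip_width: 0.0276
grasp_force: 40.0
t 10.2 pos [ 0.5037 -0.2153  0.1508] yaw 110.18 F [ 1.4 -0.1 -5.3] Tz [-0.1  -0.24 -0.04] w 0.027557096664767695 39.998849630355835
shift cm [0.07 0.05 0.38] turn 0.18
```

In the slot: z is 2 mm lower with the weight still hanging freely. I'll keep lowering.

```bash
python3 -m jog '[[0,[0,0,0.05],0],[0,[0,0,0.1],0],[0,[0,0,0.15],0],[0,[0,0,0.2],0],[0,[0,0,0.25],0],[0,[0,0,0.3],0],[0,[0,0,0.3],0]]'; python3 go.py .504 -.2145 .147 110
```

```text
t: 10.9
eef_pos: [0.5035, -0.2149, 0.1478]
tool_rot: [0.0, 0.572, 0.82, 0.0]
contact_force: [2.3, 1.6, -3.4]
grip_width: 0.0277
grasp_force: 40.0
t 10.9 pos [ 0.5035 -0.2149  0.1478] yaw 110.18 F [ 2.3  1.6 -3.4] Tz [ 0.18 -0.58 -0.06] w 0.027653234616563632 40.00092029571533
shift cm [0.02 0.06 0.08] turn 0.18
```

```bash
python3 -m jog '[[0,[0,0.04,0.05],0],[0,[0,0.04,0.1],0],[0,[0,0.04,0.12],0],[0,[0,0.04,0.12],0]]'; python3 go.py .504 -.2145 .147 110
```

```text
t: 11.3
eef_pos: [0.5035, -0.2148, 0.1467]
tool_rot: [0.0, 0.572, 0.82, 0.0]
contact_force: [1.8, 1.6, -2.0]
grip_width: 0.0276
grasp_force: 40.0
t 11.3 pos [ 0.5035 -0.2148  0.1467] yaw 110.18 F [ 1.8  1.6 -2. ] Tz [ 0.23 -0.47 -0.1 ] w 0.027596934251405646 40.00114917755127
shift cm [ 0.01  0.05 -0.03] turn 0.18
```

```bash
python3 -m jog '[[0,[0,0.03,0.05],0],[0,[0,0.03,0.1],0],[0,[0,0.03,0.1],0]]'; python3 go.py .504 -.2145 .147 110
```

```text
t: 11.6
eef_pos: [0.5035, -0.2148, 0.1466]
tool_rot: [0.0, 0.572, 0.82, -0.0]
contact_force: [-0.8, 1.3, 6.1]
grip_width: 0.028
grasp_force: 40.0
t 11.6 pos [ 0.5035 -0.2148  0.1466] yaw 110.18 F [-0.8  1.3  6.1] Tz [ 0.32  0.15 -0.09] w 0.027985073418060426 40.00261187553406
shift cm [ 0.02  0.05 -0.04] turn 0.18
```

It's seated at the predicted home height, with firm upward force. I'll release and retreat.

```bash
python3 -m jog '[[40,[0,0,-0.05],0],[60,[0,0,-0.05],0],[80,[0,0,-0.05],0],[80,[0,0,-0.05],0],[80,[0,0,-0.05],0],[80,[0,0,-0.05],0]]'; python3 -m jog '[[80,[0,0,-1],0],[80,[0,0,-3],0],[80,[0,0,-6],0],[80,[0,0,-10],0],[80,[0,0,-14],0],[80,[0,0,-18],0],[80,[0,0,-18],0],[80,[0,0,-18],0]]'
python3 - <<'E'
from h import *
from rig import snapshot
d=snapshot("side"); w=cloud(d); z=w[...,2]; r=np.hypot(w[...,0]-.504,w[...,1]+.2145)
m=(r<.05)&(z>.16)&(z<.2); P=w[m]; print(len(P),np.percentile(P[:,2],[50,75,90,98]).round(4),P.mean(0).round(4))
cv2.imwrite("pics/s2.png",cv2.resize(d["image"][120:260,265:425],None,fx=4,fy=4,interpolation=cv2.INTER_CUBIC))
E
```

```text
t: 12.2
eef_pos: [0.5035, -0.2149, 0.1459]
tool_rot: [-0.0, 0.572, 0.82, -0.0]
contact_force: [-0.7, 0.2, -0.5]
grip_width: 0.0711
grasp_force: 0.0
t: 13.0
eef_pos: [0.5038, -0.2147, 0.3272]
tool_rot: [0.001, 0.572, 0.82, 0.0]
contact_force: [-0.2, -0.4, -0.7]
grip_width: 0.0745
grasp_force: 0.0
284 [0.1725 0.1733 0.1742 0.1751] [ 0.4982 -0.2052  0.1712]
```

View pics/s2.png

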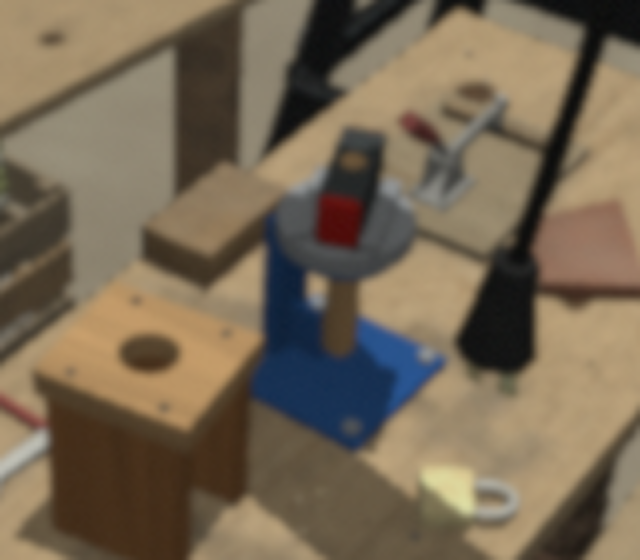

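The picture shows the head at about (350,190) lying between the cheeks and the handle hanging through the ring. The top of the head is at about 0.174 m, which is the home height, and the gripper is clear.

```bash
python3 -c "
from rig import ticket; print(ticket.sign_off())"
```

```text
the job is handed in; nothing more can be done
None
```

The mallet is seated in the ring's slot with its head top at about 0.174 m (the home height), the gripper is clear, and the job is handed in; I found the slot angle from the cameras, so the head dropped in after a small sideways nudge instead of a turning search.

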